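# Start the disc sander from its push buttons

### The job

Get the disc sander going by touch alone: with a fingertip, gently press these three buttons all the way in so that they stay in, strictly in this order - first the square extractor button on the loose pendant box, then the large round power button on the sander's console, then the small round start button on the same console. Do not touch the mushroom-headed stop button, do not lift or shift the pendant, and leave the sanding block, the offcut and the tape measure where they lie.

Things in the scene. Friction and masses are not known exactly. Their poses are not given: they have to be found in the camera images.
- pendant: Loose grey push-button box (pendant) on the bench, 110 mm along its x, 80 mm along its y, 45 mm high on four rubber feet, about 0.7 kg; origin at the centre of its underside, z up. The square extractor button is at the centre of its top. It lies to the left or the right of the console.
- extractor_top (a point): Centre of the pressing face of the square black extractor button (36 x 36 mm, flat), 70 mm above the bench and 25 mm above the box's top when out. This point goes down with the button. z up.
- extractor (a joint): How far the extractor button is pushed in, in m: 0 out, 0.010 fully in. All four buttons move straight down 10 mm, resist with about 3 N of steady friction, have no return spring and stay where they are left; at 10 mm there is a firm stop. The pressing face is sprung on the button: it gives only from 5 N upward, so after the stop it yields up to 8 mm more (5 N rising to 13 N) and comes back when let go; this joint value does not count that give.
- console: The sander's control console, fixed to the bench: a flat-topped grey metal box, 140 mm along its x, 260 mm along its y, 60 mm high; origin at the centre of its underside, z up. Its power, start and stop buttons stand in one row along its y, on the middle line, 80 mm apart, in any arrangement.
- power_top (a point): Centre of the pressing face of the large round black power button (flat, 42 mm diameter), 87 mm above the bench and 27 mm above the console's top when out. This point goes down with the button. z up.
- power (a joint): How far the power button is pushed in, in m: 0 out, 0.010 fully in; feels like the extractor button.
- start_top (a point): Centre of the pressing face of the small round black start button (flat, 22 mm diameter), 87 mm above the bench and 27 mm above the console's top when out. This point goes down with the button. z up.
- start (a joint): How far the start button is pushed in, in m: 0 out, 0.010 fully in; feels like the extractor button.
- stop_top (a point): Top of the mushroom-headed black stop button: a domed head of 46 mm diameter on a thin neck, its top 109 mm above the bench and so 22 mm higher than the power and start buttons. Not to be touched.
- stop (a joint): How far the stop button is pushed in, in m: 0 out; must stay out.
- sanding_block: Loose cork sanding block, 45 x 90 x 34 mm (x, y, z), just in front of the console on the robot's side; origin at the centre of its underside. A bystander.
- offcut: Loose hardwood offcut, 40 x 110 x 35 mm (x, y, z), just behind the console; origin at the centre of its underside. A bystander.
- tape_measure: Loose tape measure, 60 x 34 x 50 mm (x, y, z), black with round steel sides, just behind the pendant; origin at the centre of its underside. A bystander.
There are look-alikes about, which are no part of the job. Of the things that look like the pendant, the middle-sized one is meant.

How it is judged:
On the way, in this order (a step that is already met when the one before it is completed fails the run):
1. the square extractor button is pressed in (value of joint extractor above 0.0075 m and value of joint each of power, start below 0.003 m), for 0.1 s.
2. then the large round power button is pressed in (value of joint each of extractor, power above 0.0075 m and value of joint start below 0.003 m), for 0.1 s.
3. then the small round start button is pressed in (value of joint each of extractor, power, start above 0.0075 m), for 0.1 s.
At the end, for the whole second after the job is handed in: The extractor, power and start buttons are all at least 7.5 mm of their 10 mm in, the stop button is still out (under 2 mm), the pendant lies flat within 20 mm of where it was, and the three loose things are within 15 mm of where they were (all of step 3 and value of joint stop below 0.002 m and distance of pendant from where it was at the start of the episode below 0.02 m and angle between pendant's own z axis and vertical below 0.1 rad and linear speed of pendant below 0.02 m/s and distance of each of sanding_block, offcut, tape_measure from where it was at the start of the episode below 0.015 m); the robot touches nothing.
It fails at once if a button is moved (over 3 mm) before the one that comes before it is in ((value of joint power above 0.003 m and value of joint extractor below 0.007 m) or (value of joint start above 0.003 m and value of joint power below 0.007 m)).
It fails at once if the stop button is touched (over 1 N) or pushed in 2 mm (value of joint stop above 0.002 m or contact force between any of the fingers, the arm and stop above 1 N).
It fails at once if a button is pressed roughly, with more than 35 N (contact force between anything else and power above 35 N or contact force between anything else and start above 35 N or contact force between the fingers and pendant above 35 N).
It fails at once if the pendant is lifted, tipped or shifted by 20 mm (distance of pendant from where it was at the start of the episode above 0.02 m or height (world z) of pendant above 0.008 m or angle between pendant's own z axis and vertical above 0.15 rad).
It fails at once if a bystander is moved by 15 mm (distance of any of sanding_block, offcut, tape_measure from where it was at the start of the episode above 0.015 m).
It also fails if it takes over 48 s, if anything falls off the work surface, if the arm or the gripper's body presses on something with over 40 N, if the wrist force passes 120 N, or if a joint passes its speed limit or range.

### The arm

A 6-joint arm with a two-finger parallel gripper is mounted at the origin on the work surface. World frame = base frame: x ahead of the robot, y to its left, z up, the work surface at z = 0. Lengths are in m, angles in rad, forces in N, time in s.
With the tool pointing down it reaches from about 0.35 to 0.775 m from the base axis. Payload 7.3 kg.
Tool frame: the origin (TCP) lies midway between the tips of the shut fingers; the grasp point (between the pads) lies 19 mm behind it; z points along the fingers, y is the line along which they close (so a half turn about z gives the same grasp; the last joint's range is limited). The gripper opens to 92 mm and grips with 3 to 60 N. Pads are 19 mm wide; open, the fingers measure 130 mm over their backs; the gripper's body (75 mm by 190 mm) begins 47 mm behind the grasp point.
Start: joints at [-0.146, 0.342, 1.524, -0, 1.275, -0.146], TCP at [0.525, 0, 0.227] pointing down, gripper open.
Joint ranges: [-2.53, 2.53], [-0.77, 2.02], [0.04, 2.7], [-1, 4.14], [0.28, 2.66], [-3.11, 3.11]. Speed limits (rad/s): [2.57, 2.57, 3.14, 3.14, 3.14, 3.14].

### API

Orientations are given as a rotation vector (axis times angle).
In Python, from bench import telemetry, eyes, finish_job gives the robot as it stands. The module is installed in compiled form; this text tells all that it offers.
- The arm moves only by the shell command python3 -m handwheel 'ROWS'. ROWS is JSON, a list of rows, each a list of 7 numbers: the shift along the tool's x, y, z in units of 30 cm (1.0 is 30 cm), then the turn, a rotation vector about the tool's x, y, z in units of 0.5 rad (1.0 is 0.5 rad), then the closure, from -1 (fully open) to 1 (shut). In form: [[x, y, z, ax, ay, az, fingers], ...]. A call has 1 to 5 rows; each row is the pose to reach, as a shift and turn from the pose commanded when the call began, along the tool's axes at that moment; what a row does not reach only later rows make up. A row lasts 1/8 s, in which the tool goes at most 62.5 mm and 10.7 degrees, less where a joint would pass 70% of its speed; a pose out of reach is approached as far as the arm can. A call with a number of a shift or a turn outside -1 to 1 is refused whole. A call with a gripper value outside its range is refused whole. The fingers move at their own pace and stop on an object; the grip force is fixed at half the most. Time passes only in rows, so rows that repeat a pose let the fingers close. It gives the time, the measured TCP pose, the force, the opening and the grip force at its end, in the units of the state.
- telemetry.sense(): the state, without advancing time (a new reading comes with each control period).
- eyes.capture(name): name is "scene" or "side" or "wrist"; returns (picture, depth): 384x512x3 uint8, blue, green, red; 384x512 float32, m along the optical axis (not along the pixel's ray), 0 where there is no reading.
- eyes.camera_params(name): a dict with "fx", "fy", "cx", "cy" (pixels), "rvec" (rotation vector, rad) and "tvec" (3), from world to camera coordinates, as OpenCV has them; the wrist camera has in their place "T_tool_cam" (4x4, takes a point from camera to tool coordinates, whose origin is the TCP and whose axes are the flange's). Camera axes: x right, y down, z forward; pixel columns grow to the right and rows downward; lengths in m; the calibration is good to about 2 mm. A picture is of the moment at which its call begins: read the wrist's pose just before it. camera_params takes no time and is no camera call.
- finish_job(): hands the job in; it is judged then, once.
The state is a dict: "t": time; "qpos": joint angles; "qd": joint speeds; "joint_torque": joint torques, N m; "tool_pos": TCP position; "ee_rot": TCP orientation; "force": force on the tool from outside, world axes, zero at the start; "torque": the same for the moment, N m; "width": opening from 0.0 (shut) to 1.0 (fully open); "finger_force": force on a finger pad.
Only numpy, scipy, OpenCV 4.12 (cv2) and the standard library are available. Lean on these libraries where they do the work, as an engineer would, in place of code of your own. Each camera call takes 0.05 s, during which the arm holds its last target. There are 200 camera calls.

## Working session

There is one attempt and no reset: what is moved stays moved. The work goes in short steps, Python scripts to look and compute and a shell command to move; the robot and the scene stay as the last step left them, time stands still between calls to the robot, and variables do not carry over. Pictures are saved under pics/ and viewed, at most 10 in all, crops included, and the job is handed in when it is done.

```bash
mkdir -p pics; cat > h.py <<'E'
import numpy as np,cv2
from bench import telemetry,eyes
def cap(n):
    im,d=eyes.capture(n); np.savez(f'{n}.npz',im=im,d=d); return im,d
def pts(n,d):
    p=eyes.camera_params(n); R,_=cv2.Rodrigues(np.array(p['rvec'],float)); t=np.array(p['tvec'],float).ravel()
    v,u=np.mgrid[:d.shape[0],:d.shape[1]]
    c=np.stack([(u-p['cx'])/p['fx']*d,(v-p['cy'])/p['fy']*d,d],-1)
    return (c-t)@R
E
python3 - <<'E'
from h import *
a,d=cap('scene'); b,e=cap('side')
cv2.imwrite('pics/scene.png',a); cv2.imwrite('pics/side.png',b)
s=telemetry.sense(); print(s['t'],s['tool_pos'],s['ee_rot'],s['force'],s['width'])
for n in('scene','side'):
    p=eyes.camera_params(n);R,_=cv2.Rodrigues(np.array(p['rvec'],float));print(n,p['fx'],-R.T@np.array(p['tvec']).ravel())
print(eyes.camera_params('wrist'))
E
```

```text
0.1 [5.24648761e-01 5.36932724e-05 2.26124419e-01] [-2.22065850e+00 -2.22072041e+00  1.29044991e-03] [ 0.26192112  0.51577428 -0.42242512] 0.9998502171512155
scene 456.58485179074626 [ 1.1312138  -0.397698    0.80788757]
side 355.9914719330447 [ 0.51716428 -0.63880638  0.48395318]
{'fx': 290.2774392962741, 'fy': 290.2774392962741, 'cx': 249.39965400159386, 'cy': 192.18856603653492, 'T_tool_cam': array([[-1.58999564e-04, -9.61815849e-01, -2.73697366e-01,
         7.37318904e-02],
       [ 9.99999868e-01, -1.91430644e-05, -5.13660186e-04,
        -2.56390891e-04],
       [ 4.88807102e-04, -2.73697412e-01,  9.61815724e-01,
        -1.57985143e-01],
       [ 0.00000000e+00,  0.00000000e+00,  0.00000000e+00,
         1.00000000e+00]])}
```

View pics/scene.png

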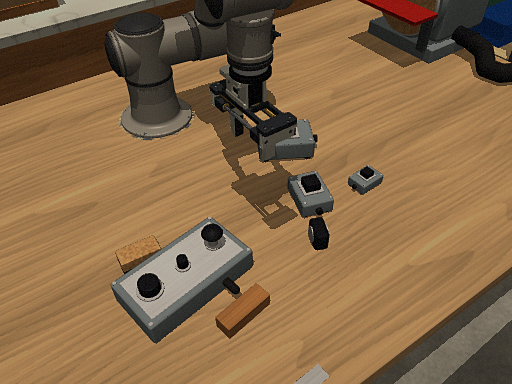

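View pics/side.png

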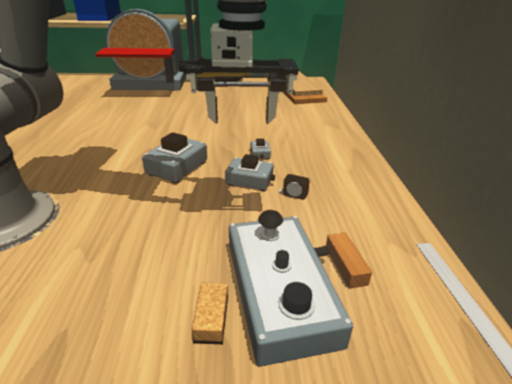

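The scene picture shows three pendant look-alikes: large at (293,140), middle-sized at (311,192) with the tape measure behind it at (318,233), and small at (367,178). I choose the middle one. On the console, power is at (149,285), start at (182,262) and the mushroom stop at (212,235). The side view agrees: power (297,298), start (282,260), stop (270,220), and middle pendant button (250,160).

```bash
cat > m.py <<'E'
from h import *
for n,S in(('scene',dict(ext=(311,182,.07),power=(149,283,.087),start=(182,260,.087),stop=(212,230,.109),big=(293,130,.07),small=(367,172,.07))),
           ('side',dict(ext=(250,160,.07),power=(297,296,.087),start=(282,257,.087),stop=(270,217,.109),big=(175,142,.07),small=(260,142,.07)))):
    z=np.load(n+'.npz'); im,d=z['im'],z['d']; P=pts(n,d)
    blk=(im.max(2)<60)&(d>0)
    for k,(u,v,h) in S.items():
        w=np.zeros(blk.shape,bool); w[max(v-25,0):v+25,max(u-25,0):u+25]=1
        m=(blk&w).astype(np.uint8); N,L,st,_=cv2.connectedComponentsWithStats(m)
        if L[v,u]==0: print(n,k,'seed',im[v,u],P[v,u]);continue
        q=P[L==L[v,u]]; zt=np.percentile(q[:,2],97); t=q[q[:,2]>zt-.006]
        lo,hi=np.percentile(t,2,0),np.percentile(t,98,0)
        print(n,k,len(t),'ztop %.3f'%zt,'mid',((lo+hi)/2).round(4),'size',(hi-lo)[:2].round(3),'mean',t.mean(0).round(4))
    # pendant/console tops: light grey plates near heights
    for k in('ext','power'):
        u,v,h=S[k]; hh=.045 if k=='ext' else .06
        c=P[v,u,:2]; r=.08 if k=='ext' else .3
        m=(abs(P[...,2]-hh)<.006)&(np.hypot(*(P[...,:2]-c).transpose(2,0,1))<r)&(d>0)
        m=m.astype(np.uint8); N,L,st,_=cv2.connectedComponentsWithStats(m); i=1+st[1:,4].argmax()
        rr=cv2.minAreaRect((P[L==i][:,:2]*1000).astype(np.float32)); print(n,k,'box',rr, 'z',np.median(P[L==i][:,2]))
a=np.load('side.npz')['im'][120:220,130:330]; b=np.load('scene.npz')['im'][110:260,250:400]
cv2.imwrite('pics/crop.png',np.hstack([cv2.resize(b,(400,400)),cv2.resize(a,(400,400))]))
E
python3 m.py
```

```text
scene ext 169 ztop 0.072 mid [0.5484 0.1494 0.0698] size [0.038 0.038] mean [0.5485 0.1488 0.0699]
scene power 326 ztop 0.089 mid [ 0.6031 -0.2941  0.0871] size [0.037 0.037] mean [ 0.6036 -0.2943  0.0872]
scene start 83 ztop 0.089 mid [ 0.5886 -0.2154  0.0866] size [0.02  0.018] mean [ 0.5895 -0.2154  0.0868]
scene stop 195 ztop 0.110 mid [ 0.5763 -0.1362  0.1075] size [0.032 0.033] mean [ 0.5768 -0.137   0.1071]
scene big seed [62 74 81] [0.6121997  0.03342847 0.30511925]
scene small 74 ztop 0.049 mid [0.5835 0.3012 0.0458] size [0.024 0.024] mean [0.5836 0.3006 0.0464]
scene ext box ((547.2998657226562, 149.76300048828125), (79.46444702148438, 111.89058685302734), 72.28231811523438) z 0.04496864391959823
scene power box ((588.9990234375, -215.12928771972656), (141.2908935546875, 259.16534423828125), 9.541013717651367) z 0.060478500970343296
side ext 83 ztop 0.070 mid [0.5467 0.1432 0.0677] size [0.034 0.027] mean [0.5472 0.1415 0.0684]
side power 504 ztop 0.087 mid [ 0.6    -0.2968  0.0846] size [0.035 0.035] mean [ 0.6001 -0.2984  0.0857]
side start seed [54 57 60] [ 0.58670351 -0.22371096  0.08615884]
side stop seed [51 57 63] [ 0.57302697 -0.14556806  0.10655613]
side big 132 ztop 0.094 mid [0.3527 0.2126 0.0917] size [0.047 0.045] mean [0.3529 0.2105 0.0927]
side small seed [36 48 61] [0.58222233 0.28990608 0.04383278]
side ext box ((545.6402587890625, 147.22286987304688), (77.83308410644531, 108.47745513916016), 71.11772918701172) z 0.04401051065638822
side power box ((586.704345703125, -216.48046875), (139.14183044433594, 259.9012756347656), 9.818522453308105) z 0.05931740545282237
```

```bash
sleep 1; ls pics
```

```text
crop.png
scene.png
side.png
```

View pics/crop.png

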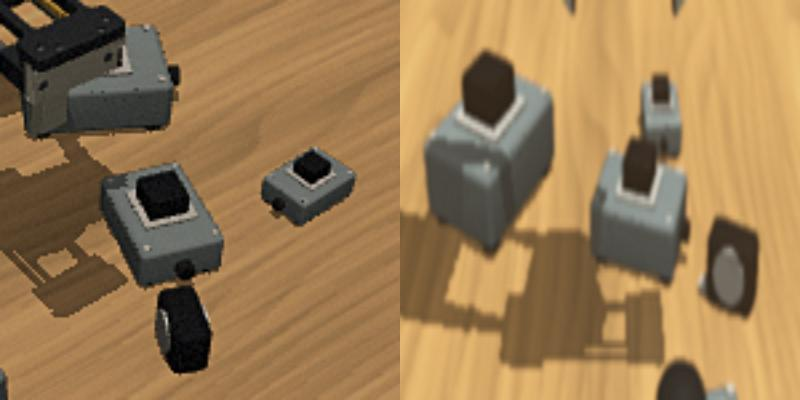

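The crop confirms the middle pendant: its square button sits at left-crop (163,195), box fit is 110 x 79 mm with the top at z 0.045. Buttons: extractor (0.547, 0.1485), power (0.602, -0.295), start (0.588, -0.216). Heights and the 80 mm spacing match the description. The tool's x is world y, its y is world x, and its z is down.

```bash
python3 -m handwheel '[[0.165,0.025,0,0,0,0,1],[0.33,0.05,0,0,0,0,1],[0.495,0.075,0.1,0,0,0,1],[0.495,0.075,0.25,0,0,0,1],[0.495,0.075,0.4,0,0,0,1]]'; python3 -m handwheel '[[0,0,0,0,0,0,1],[0,0,0,0,0,0,1],[0,0,0,0,0,0,1]]'
python3 - <<'E'
from h import *
a,d=cap('scene');b,e=cap('wrist');cv2.imwrite('pics/p1.png',np.hstack([cv2.resize(a[90:270,210:410],(400,360)),cv2.resize(b,(400,300),interpolation=cv2.INTER_AREA)[:360] if 0 else cv2.copyMakeBorder(cv2.resize(b,(400,300)),0,60,0,0,0)]))
E
```

```text
t: 0.72
tool_pos: [0.5472, 0.1494, 0.1051]
ee_rot: [2.22, 2.223, -0.0]
force: [-0.1, -0.1, 0.3]
width: 0.504
finger_force: 0.0
t: 1.1
tool_pos: [0.5489, 0.1485, 0.1089]
ee_rot: [2.22, 2.219, 0.005]
force: [-0.2, -0.1, 0.3]
width: 0.177
finger_force: 0.0
```

View pics/p1.png

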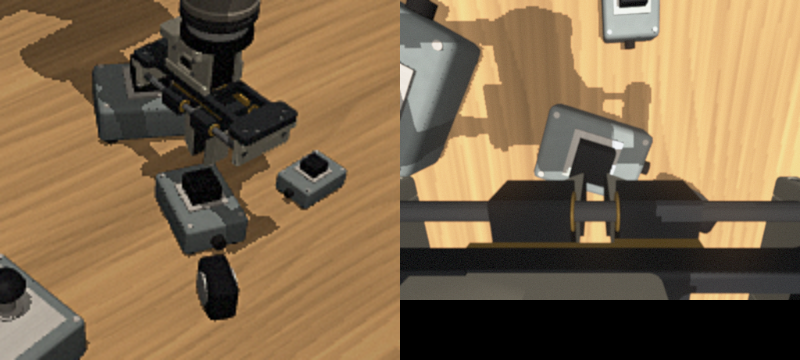

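The gripper is centred over the middle pendant's button, and the fingers are nearly shut. I'll close them fully, descend, then feel for the button.

```bash
python3 -m handwheel '[[0,0,0.04,0,0,0,1],[0,0,0.08,0,0,0,1],[0,0,0.08,0,0,0,1],[0,0,0.08,0,0,0,1]]'; python3 -m handwheel '[[0,0,0.02,0,0,0,1],[0,0,0.04,0,0,0,1],[0,0,0.05,0,0,0,1],[0,0,0.05,0,0,0,1]]'
```

```text
t: 1.7
tool_pos: [0.5475, 0.1485, 0.0826]
ee_rot: [-2.221, -2.221, 0.0]
force: [-0.9, 0.7, 0.1]
width: 0.002
finger_force: 0.0
t: 2.2
tool_pos: [0.5474, 0.1485, 0.0675]
ee_rot: [-2.221, -2.221, 0.0]
force: [0.1, 0.4, 0.3]
width: 0.007
finger_force: 0.0
```

```bash
python3 -m handwheel '[[0,0,0.01,0,0,0,1],[0,0,0.02,0,0,0,1],[0,0,0.02,0,0,0,1]]'; python3 -m handwheel '[[0,0,0.005,0,0,0,1],[0,0,0.01,0,0,0,1],[0,0,0.01,0,0,0,1]]'
```

```text
t: 2.58
tool_pos: [0.5475, 0.1485, 0.0615]
ee_rot: [-2.221, -2.221, 0.0]
force: [-0.9, -0.5, 0.1]
width: 0.005
finger_force: 0.0
t: 2.95
tool_pos: [0.5476, 0.1485, 0.0591]
ee_rot: [2.221, 2.221, 0.0]
force: [-2.0, -0.8, 5.7]
width: 0.003
finger_force: 3.0
```

```bash
python3 -m handwheel '[[0,0,0.005,0,0,0,1],[0,0,0.01,0,0,0,1],[0,0,0.01,0,0,0,1]]'; python3 -m handwheel '[[0,0,-0.05,0,0,0,1],[0,0,-0.1,0,0,0,1],[0,0,-0.2,0,0,0,1],[0,0,-0.35,0,0,0,1],[0,0,-0.35,0,0,0,1]]'; python3 - <<'E'
from h import *
cap('scene')
E
python3 m.py | grep -E 'scene (ext|big|small)'
```

```text
t: 3.32
tool_pos: [0.5476, 0.1485, 0.0564]
ee_rot: [2.221, 2.221, 0.001]
force: [-1.8, -0.2, 8.2]
width: 0.007
finger_force: 4.3
t: 3.95
tool_pos: [0.5496, 0.1489, 0.1651]
ee_rot: [2.218, 2.218, 0.01]
force: [0.1, -0.9, -0.4]
width: 0.005
finger_force: 0.0
scene ext 166 ztop 0.062 mid [0.5479 0.1493 0.0599] size [0.037 0.036] mean [0.5477 0.1488 0.0598]
scene big 90 ztop 0.272 mid [0.5427 0.1261 0.2705] size [0.068 0.009] mean [0.5474 0.1236 0.2705]
scene small 74 ztop 0.049 mid [0.5837 0.3011 0.0461] size [0.023 0.023] mean [0.584  0.3008 0.0465]
scene ext box ((546.9189453125, 149.44277954101562), (79.0033950805664, 111.92201232910156), 72.43672943115234) z 0.044920008024140985
```

The extractor is fully in at 60 mm, and the pendant hasn't moved. Next is the power button.

```bash
python3 -m handwheel '[[-0.2,0.02,0,0,0,0,1],[-0.4,0.04,0,0,0,0,1],[-0.6,0.06,0,0,0,0,1],[-0.8,0.08,0,0,0,0,1],[-1.0,0.1,0,0,0,0,1]]';  python3 -m handwheel '[[-0.16,0.03,0,0,0,0,1],[-0.32,0.06,0,0,0,0,1],[-0.478,0.082,0,0,0,0,1],[-0.478,0.082,0,0,0,0,1],[-0.478,0.082,0,0,0,0,1]]'
```

```text
t: 4.62
tool_pos: [0.5768, -0.1531, 0.1596]
ee_rot: [-2.22, -2.22, 0.001]
force: [1.1, -0.5, -0.4]
width: 0.002
finger_force: 0.0
t: 5.25
tool_pos: [0.6014, -0.2941, 0.1594]
ee_rot: [-2.22, -2.219, 0.0]
force: [-1.0, 0.7, -0.1]
width: 0.007
finger_force: 0.0
```

```bash
python3 -m handwheel '[[0,0,0.1,0,0,0,1],[0,0,0.18,0,0,0,1],[0,0,0.22,0,0,0,1],[0,0,0.22,0,0,0,1],[0,0,0.22,0,0,0,1]]';  python3 -m handwheel '[[0,0,0.015,0,0,0,1],[0,0,0.03,0,0,0,1],[0,0,0.04,0,0,0,1],[0,0,0.04,0,0,0,1]]'
```

```text
t: 5.88
tool_pos: [0.6027, -0.2948, 0.0959]
ee_rot: [2.22, 2.221, 0.001]
force: [0.9, 0.1, -0.3]
width: 0.007
finger_force: 0.0
t: 6.38
tool_pos: [0.6022, -0.2949, 0.0826]
ee_rot: [2.221, 2.221, 0.0]
force: [0.7, -0.3, 0.3]
width: 0.005
finger_force: 0.4
```

```bash
python3 -m handwheel '[[0,0,0.005,0,0,0,1],[0,0,0.01,0,0,0,1],[0,0,0.01,0,0,0,1]]'; python3 -m handwheel '[[0,0,0.005,0,0,0,1],[0,0,0.01,0,0,0,1],[0,0,0.01,0,0,0,1]]'
```

```text
t: 6.75
tool_pos: [0.6021, -0.2949, 0.0797]
ee_rot: [2.221, 2.221, 0.0]
force: [0.4, -1.0, 1.7]
width: 0.005
finger_force: 0.7
t: 7.12
tool_pos: [0.6022, -0.295, 0.077]
ee_rot: [2.221, 2.221, 0.0]
force: [-0.7, 0.1, 5.2]
width: 0.008
finger_force: 2.5
```

```bash
python3 -m handwheel '[[0,0,0.005,0,0,0,1],[0,0,0.01,0,0,0,1],[0,0,0.01,0,0,0,1]]'; python3 -m handwheel '[[0,0,-0.05,0,0,0,1],[0,0,-0.1,0,0,0,1],[0,0,-0.16,0,0,0,1],[0,0,-0.16,0,0,0,1],[0,0,-0.16,0,0,0,1]]'
```

```text
t: 7.5
tool_pos: [0.6022, -0.295, 0.0745]
ee_rot: [2.221, 2.221, 0.0]
force: [-1.9, 0.0, 7.2]
width: 0.005
finger_force: 3.8
t: 8.12
tool_pos: [0.6019, -0.2947, 0.1215]
ee_rot: [-2.221, -2.221, 0.0]
force: [0.2, 0.2, -0.4]
width: 0.004
finger_force: 0.0
```

```bash
python3 -m handwheel '[[0.13,-0.025,0,0,0,0,1],[0.263,-0.047,0,0,0,0,1],[0.263,-0.047,0,0,0,0,1],[0.263,-0.047,0,0,0,0,1]]'; python3 - <<'E'
from h import *
a,d=cap('scene');b,e=cap('side');cv2.imwrite('pics/p2.png',np.hstack([cv2.resize(a[180:350,90:290],(400,340)),cv2.resize(b[180:350,180:380],(400,340))]))
E
python3 m.py | grep -E ' power'
```

```text
t: 8.62
tool_pos: [0.5881, -0.2163, 0.1214]
ee_rot: [-2.221, -2.222, 0.001]
force: [0.9, 0.5, 0.0]
width: 0.004
finger_force: 0.0
scene power 318 ztop 0.080 mid [ 0.6029 -0.2941  0.0771] size [0.037 0.037] mean [ 0.6035 -0.2941  0.0773]
scene power box ((588.5816040039062, -214.99533081054688), (141.61044311523438, 259.4698486328125), 9.721489906311035) z 0.060397912857631124
side power seed [57 60 60] [ 0.60149426 -0.2932144   0.07564166]
side power box ((586.7499389648438, -216.21966552734375), (138.727294921875, 260.34906005859375), 9.738526344299316) z 0.05929772756246136
```

View pics/p2.png

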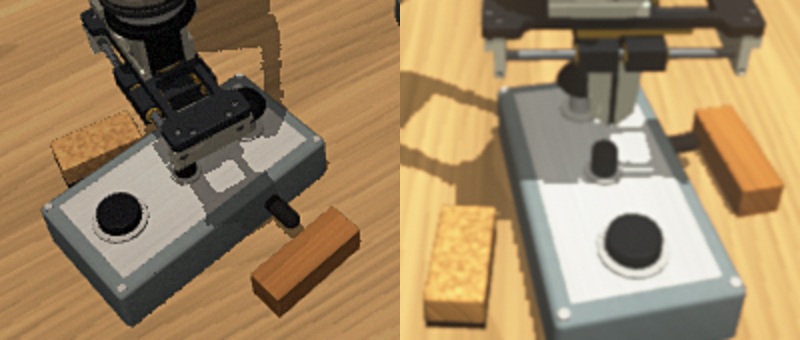

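The power button is fully in (77 mm). The fingertips (right half, about (612,115)) hang above the start button at (603,160), clear of the stop.

```bash
python3 -m handwheel '[[0,0,0.05,0,0,0,1],[0,0,0.09,0,0,0,1],[0,0,0.09,0,0,0,1]]';  python3 -m handwheel '[[0,0,0.015,0,0,0,1],[0,0,0.03,0,0,0,1],[0,0,0.04,0,0,0,1],[0,0,0.04,0,0,0,1]]'
```

```text
t: 9.1
tool_pos: [0.587, -0.2158, 0.0927]
ee_rot: [-2.22, -2.219, 0.002]
force: [-0.5, -0.0, -0.5]
width: 0.002
finger_force: 0.0
t: 9.6
tool_pos: [0.5881, -0.216, 0.0827]
ee_rot: [2.221, 2.221, 0.0]
force: [0.4, -0.3, -0.6]
width: 0.007
finger_force: 0.0
```

```bash
python3 -m handwheel '[[0,0,0.005,0,0,0,1],[0,0,0.01,0,0,0,1],[0,0,0.01,0,0,0,1]]'; python3 -m handwheel '[[0,0,0.005,0,0,0,1],[0,0,0.01,0,0,0,1],[0,0,0.01,0,0,0,1]]'
```

```text
t: 9.98
tool_pos: [0.5881, -0.216, 0.0797]
ee_rot: [2.221, 2.221, 0.0]
force: [0.7, 0.6, 1.3]
width: 0.002
finger_force: 0.8
t: 10.35
tool_pos: [0.5881, -0.216, 0.077]
ee_rot: [2.221, 2.221, 0.0]
force: [-1.7, 0.5, 5.9]
width: 0.007
finger_force: 2.5
```

```bash
python3 -m handwheel '[[0,0,0.005,0,0,0,1],[0,0,0.01,0,0,0,1],[0,0,0.01,0,0,0,1]]'; python3 -m handwheel '[[0,0,-0.05,0,0,0,1],[0,0,-0.15,0,0,0,1],[0,0,-0.3,0,0,0,1],[0,0,-0.45,0,0,0,1],[0,0,-0.45,0,0,0,1]]'; python3 -m handwheel '[[0,-0.1,-0.1,0,0,0,1],[0,-0.3,-0.1,0,0,0,1],[0,-0.4,-0.1,0,0,0,1],[0,-0.4,-0.1,0,0,0,1],[0,-0.4,-0.1,0,0,0,1]]'
python3 - <<'E'
from h import *
cap('scene');cap('side')
E
python3 m.py | grep scene
```

```text
t: 10.72
tool_pos: [0.5881, -0.216, 0.0744]
ee_rot: [2.221, 2.221, 0.0]
force: [-0.7, 0.1, 8.1]
width: 0.006
finger_force: 3.8
t: 11.35
tool_pos: [0.5896, -0.2167, 0.2134]
ee_rot: [2.216, 2.216, 0.004]
force: [-1.2, -0.2, -0.2]
width: 0.008
finger_force: 0.0
t: 11.98
tool_pos: [0.4685, -0.216, 0.2384]
ee_rot: [-2.222, -2.221, -0.0]
force: [0.2, -0.2, 0.1]
width: 0.006
finger_force: 0.0
scene ext 169 ztop 0.062 mid [0.5478 0.1488 0.0599] size [0.038 0.036] mean [0.5482 0.1483 0.06  ]
scene power 317 ztop 0.079 mid [ 0.6029 -0.2939  0.0771] size [0.037 0.037] mean [ 0.6034 -0.2942  0.0772]
scene start 80 ztop 0.079 mid [ 0.589  -0.2157  0.0769] size [0.02  0.018] mean [ 0.5897 -0.2157  0.0768]
scene stop 210 ztop 0.110 mid [ 0.5766 -0.1371  0.1071] size [0.033 0.034] mean [ 0.5771 -0.1376  0.1067]
scene big 202 ztop 0.097 mid [0.3525 0.219  0.0947] size [0.053 0.052] mean [0.3533 0.2186 0.0945]
scene small 67 ztop 0.050 mid [0.5832 0.302  0.0471] size [0.024 0.024] mean [0.5837 0.3015 0.0467]
scene ext box ((547.5264892578125, 149.0598602294922), (79.60611724853516, 110.2910385131836), 73.35984802246094) z 0.04505703244433129
scene power box ((588.7303466796875, -215.08383178710938), (141.22720336914062, 259.7732849121094), 9.629610061645508) z 0.060455727056622666
```

All three buttons are 10 mm in, the stop button is still out, and the arm is clear.

```bash
python3 -c "
from bench import finish_job
print(finish_job())"
```

```text
the job is handed in; nothing more can be done
None
```

The job is handed in: extractor, power and start were pressed fully in, in that order, at about 8 N each, and the final images show the stop button still out and the pendant unmoved; I did not re-measure the three loose things, but the arm never came near them.

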